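Rebuild a microscope turret spindle: two spacers and a slotted wheel

TASK

Rebuild the turret spindle on the optics bench: thread the wide spacer onto the spindle first, right down to the base plate, then the narrow spacer on top of it, then the scalloped wheel with its hub upwards, turning it while pressing lightly until its slots find the spindle's ribs and it drops fully home onto the spacers. Let go of everything at the end, and leave the two lens barrels and the screwdriver where they are.

Things in the scene. Friction and masses are not known exactly. Their poses are not given: they have to be found in the camera images.
- stand: Fixed grey metal base plate, 130 x 130 x 12 mm, flat on the bench, with an upright steel spindle at its centre. Origin: centre of the plate's underside, on the bench; z up. Place and yaw vary; it cannot move. The spindle's lower part is a plain round shaft, 29 mm in diameter, from the plate's top up to 57 mm above the bench.
- stand_floor (a point): Point on the spindle's axis at the height of the base plate's top face (12 mm above the bench), where the wide spacer's underside comes to rest. z up along the spindle.
- rib_top (a point): Point on the spindle's axis at the height of its rib tops, 77 mm above the bench. From 57 to 77 mm: a 21 mm diameter core with 4 upright ribs 90 degrees apart, each 6 mm wide, reaching 14.5 mm from the axis (29 mm over opposite ribs), bevelled in the last 2.5 mm. The ribs' angle varies, is NOT tied to the plate's yaw and is not reported; the spindle is clamped and does not turn.
- spindle_top (a point): The spindle's tip, on its axis, 87 mm above the bench. Above the ribs is a nose: 21 mm in diameter up to 79 mm above the bench, then tapering to 12 mm at the tip.
- wide_spacer: Loose plain steel ring: outside diameter 68 mm, bore 33 mm, height 24 mm, about 0.3 kg (varies). Lies flat on the bench. Origin: centre of its underside; z along its axis. It fits the spindle with about 2 mm to spare all round.
- narrow_spacer: Loose plain steel ring: outside diameter 56 mm, bore 33 mm, height 24 mm, about 0.2 kg (varies). Lies flat on the bench. Origin: centre of its underside; z along its axis. It fits the spindle with about 2 mm to spare all round. On the wide spacer its underside is 36 mm above the bench.
- wheel: Loose aluminium turret wheel lying hub upwards, about 0.45 kg (varies): scalloped flange 110 mm in diameter, 14 mm thick, with a smooth round hub, 60 mm in diameter and 34 mm tall, on top of it. Origin: centre of the flange's underside; z up through the hub. A 25 mm bore runs right through, with 4 slots 9 mm wide reaching 16.5 mm from the axis, along its own +x, +y, -x, -y.
- wheel_hub_top (a point): Centre of the hub's top face, 48 mm above the wheel's underside. The wheel passes the ribs only within about 5 degrees of their angle, any of the 4 ways; otherwise its underside rests on the rib tops, 77 mm above the bench. Turned through up to a quarter turn while pressed with 5 to 10 N, it drops 17 mm onto the narrow spacer (underside 60 mm above the bench).
- lens_a: Bystander: loose bright steel lens barrel standing on the bench, 33 mm in diameter, 58 mm tall. Origin: centre of its underside.
- lens_b: Bystander: loose dark steel lens barrel standing on the bench, 38 mm in diameter, 44 mm tall. Origin: centre of its underside.
- screwdriver: Bystander: screwdriver lying on the bench, 170 mm long, along its own x, black handle to -x.
Mind the look-alikes: they are no part of the job. Leave any orange or pink look-alike of the wheel alone.

How it is judged (in metres and radians):
On the way, in this order (a step that is already met when the one before it is completed fails the run):
1. the wide spacer is on the spindle, flat on the base plate (z of wide_spacer in the frame of stand_floor between -0.003 and 0.003 m and horizontal distance between wide_spacer and stand_floor below 0.005 m and angle between wide_spacer's own z axis and vertical below 0.06 rad), for 0.2 s.
2. the narrow spacer is on the spindle, flat on the wide spacer (all of step 1 and z of narrow_spacer in the frame of stand_floor between 0.021 and 0.027 m and horizontal distance between narrow_spacer and stand_floor below 0.005 m and angle between narrow_spacer's own z axis and vertical below 0.06 rad), for 0.2 s.
3. the wheel is fully home over the ribs, flat on the narrow spacer (all of step 2 and z of wheel in the frame of stand_floor between 0.045 and 0.051 m and horizontal distance between wheel and stand_floor below 0.005 m and angle between wheel's own z axis and vertical below 0.06 rad), for 0.2 s.
At the end, for the whole second after the job is handed in: On the spindle, from below: wide spacer with its underside within 3 mm of the base plate's top, narrow spacer within 3 mm of 24 mm above the plate, wheel (hub up) within 3 mm of 48 mm above the plate; each within 5 mm of the spindle's axis, level within about 3.4 degrees and at rest (below 20 mm/s) (all of step 3 and linear speed of each of wide_spacer, narrow_spacer, wheel below 0.02 m/s); the robot touches nothing.
It fails at once if the bright lens barrel is shifted by more than 25 mm (distance of lens_a from where it was at the start of the episode above 0.025 m).
It fails at once if the dark lens barrel is shifted by more than 25 mm (distance of lens_b from where it was at the start of the episode above 0.025 m).
It fails at once if the screwdriver is shifted by more than 25 mm (distance of screwdriver from where it was at the start of the episode above 0.025 m).
It also fails if it takes over 72 s, if anything falls off the work surface, if the arm or the gripper's body presses on something with over 40 N, if the wrist force passes 120 N, or if a joint passes its speed limit or range.

ROBOT

A 7-joint arm with a two-finger parallel gripper is mounted at the origin on the work surface. World frame = base frame: x ahead of the robot, y to its left, z up, the work surface at z = 0. Lengths are in m, angles in degrees, forces in N, time in s.
With the tool pointing down it reaches from about 0.425 to 0.875 m from the base axis. Payload 4.7 kg.
Tool frame: the origin (TCP) lies on the centre line of the jaws, within the pads' length; the fingertips stand 8 mm ahead of it and the grasp point (between the pads) lies 11 mm behind it; z points along the fingers, x is the direction in which the jaws open and shut, and the axes are right-handed (so a half turn about z gives the same grasp; the last joint's range is limited). The gripper opens to 87 mm and grips with 3 to 60 N. Pads are 19 mm wide; open, the fingers measure 117 mm over their backs; the gripper's body (75 mm by 190 mm) begins 51 mm behind the grasp point.
Start: joints at [67.386, 18.392, -4.016, 83.108, 1.295, 78.541, -3.26], TCP at [0.258, -0.596, 0.231] pointing down, gripper open.
Joint ranges: [-163.93, 163.93], [-17.29, 119.83], [-79.2, 71.16], [3.27, 140.29], [-89.18, 269.18], [5.43, 117.66], [-154.24, 154.24]. Speed limits (degrees/s): [147.25, 147.25, 180, 180, 180, 180, 180].

INTERFACE

Orientations are given as [roll, pitch, yaw] about the fixed x, y, z axes, in that order (R = Rz(yaw) Ry(pitch) Rx(roll)).
In Python, from cell import telemetry, read_camera, get_calibration, sign_off gives the robot as it stands. The module is installed in compiled form; this text tells all that it offers.
- The arm moves only by the tool carry_out, never from a script. Its arguments are lists of equal length, an entry for each row: "translation": the shift along the tool's x, y, z in cm, a list of three; "turn": the turn about the tool's z in rad; "gripper": the opening, from 0 (shut) to 1 (fully open). In form: {"translation": [[dx, dy, dz], ...], "turn": [turn, ...], "gripper": [gripper, ...]}. A call has 1 to 5 rows; each row is the pose to reach, as a shift and turn from the pose commanded when the call began, along the tool's axes at that moment; what a row does not reach only later rows make up. A row lasts 1/8 s, in which the tool goes at most 62.5 mm and 10.7 degrees, less where a joint would pass 70% of its speed; a pose out of reach is approached as far as the arm can. A call with a gripper value outside its range is refused whole. The fingers move at their own pace and stop on an object; "squeeze" is the grip in N (left out, the last holds). Time passes only in rows, so rows that repeat a pose let the fingers close. It gives the time, the measured TCP pose, the force and the opening at its end, in the units of the state.
- telemetry.get_obs(): the state, without advancing time (a new reading comes with each control period).
- read_camera(name): name is "scene" or "top" or "wrist"; returns the picture (480x640x3 uint8, red, green, blue); there is no depth.
- get_calibration(name): a dict with "fx", "fy", "cx", "cy" (pixels), "k1" (the pictures are not rectified: a ray, as slopes to the right and down, at radius r is drawn at 1 + k1 r^2 times it, then the intrinsics apply), "R" (3x3) and "t" (3): a world point X has camera coordinates R X + t. Camera axes: x right, y down, z forward; pixel columns grow to the right and rows downward; lengths in m; the calibration is good to about 2 mm. A picture is of the moment at which its call begins: read the wrist's pose just before it. get_calibration takes no time and is no camera call; for the wrist camera it gives the pose at the moment of the call.
- sign_off(): hands the job in, once; it reports no verdict.
The state is a dict: "time_s": time; "qpos": joint angles; "joint_velocities": joint speeds; "effort": joint torques, N m; "tool_pos": TCP position; "tool_rot": TCP orientation; "force": force on the tool from outside, world axes, zero at the start; "wrist_torque": the same for the moment, N m; "grip_width": finger opening in m.
Only numpy, scipy, OpenCV 4.12 (cv2) and the standard library are available. Lean on these libraries where they do the work, as an engineer would, in place of code of your own. Each camera call takes 0.05 s, during which the arm holds its last target.

## Working session

There is one attempt and no reset: what is moved stays moved. The work goes in short steps, Python scripts to look and compute and a tool call to move; the robot and the scene stay as the last step left them, time stands still between calls to the robot, and variables do not carry over. Pictures are saved under pics/ and viewed, and the job is handed in when it is done.

Besides the shell and the picture viewer there is one more tool, called after "Call:" as a command line: name --pt "numbers of a row" for each row, then --argument value for the rest. carry_out: Moves the arm, as the interface text tells. Its arguments: {"type":"object","properties":{"translation":{"type":"array","items":{"type":"array","items":{"type":"number"}}},"turn":{"type":"array","items":{"type":"number"}},"gripper":{"type":"array","items":{"type":"number"}},"squeeze":{"type":"number"}},"required":["translation","turn","gripper"]}

```bash
mkdir -p pics; ls; python3 - <<'E'
from cell import telemetry, read_camera, get_calibration
import cv2
print(telemetry.get_obs())
for n in("scene","top","wrist"):
    c=get_calibration(n);print(n,c)
    cv2.imwrite(f"pics/{n}0.png",read_camera(n)[:,:,::-1])
E
```

```text
pics
{'time_s': 0.0, 'qpos': array([67.38759178, 18.44009069, -4.01362652, 83.17404463,  1.29839255,
       78.54086789, -3.26153592]), 'joint_velocities': array([-0.03942887, -0.09910229, -0.0085339 ,  0.01003266,  0.01376548,
        0.03065624,  0.01051321]), 'effort': array([ 5.78646541e-04, -4.91289067e+01, -4.03133305e-01, -3.12529743e+01,
       -6.38213125e-02,  4.34953964e-02,  1.57193399e-04]), 'tool_pos': array([ 0.25806175, -0.59599781,  0.22945709]), 'tool_rot': array([ 1.79990368e+02,  1.09580051e-01, -6.65805367e+01]), 'force': array([0.16542278, 0.07801284, 0.22997103]), 'wrist_torque': array([-0.05347267, -0.00706006,  0.00477049]), 'grip_width': 0.08694388541880357}
scene {'fx': 578.3658825045104, 'fy': 578.3658825045104, 'cx': 337.1106626044005, 'cy': 235.0514828844292, 'k1': -0.10257501628012854, 'R': array([[ 0.80026275,  0.59946415,  0.01490882],
       [ 0.36225299, -0.46348254, -0.8086759 ],
       [-0.47786223,  0.65255396, -0.58806549]]), 't': array([-0.40016653, -0.12238533,  1.6702415 ])}
top {'fx': 610.0620241314047, 'fy': 610.0620241314047, 'cx': 319.5810742244303, 'cy': 234.6973688610498, 'k1': -0.030145788735126095, 'R': array([[ 1.53760734e-02, -9.99881744e-01,  2.72685233e-04],
       [-9.97258406e-01, -1.53554732e-02, -7.23870186e-02],
       [ 7.23826456e-02,  8.41090471e-04, -9.97376581e-01]]), 't': array([-0.01827074,  0.5036782 ,  1.51148059])}
wrist {'fx': 394.83959601276104, 'fy': 394.83959601276104, 'cx': 315.5354414843049, 'cy': 236.38610633745125, 'k1': 0.007917231364500742, 'R': array([[ 0.39646945, -0.91804588, -0.00193137],
       [-0.88947981, -0.38465188,  0.2467156 ],
       [-0.22723915, -0.09609728, -0.969086  ]]), 't': array([-0.6486957 , -0.03005563,  0.38949397])}
```

View pics/scene0.png

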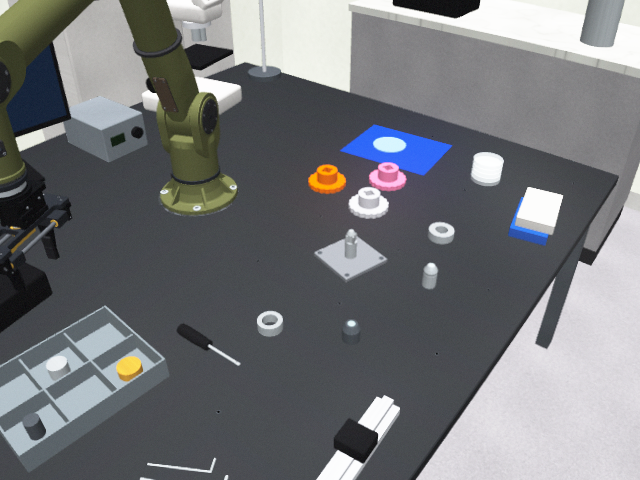

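View pics/top0.png

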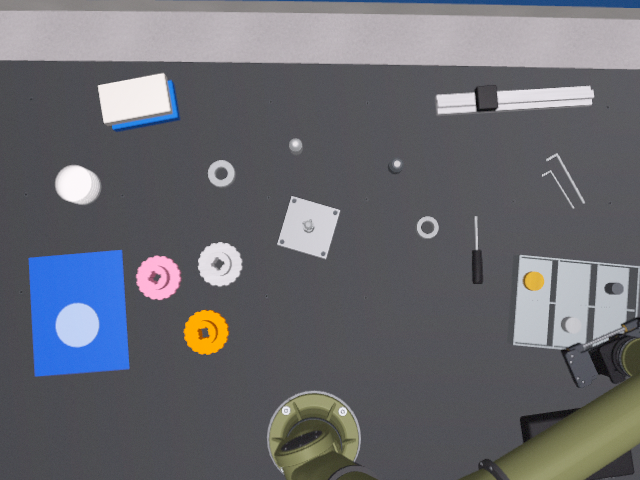

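View pics/wrist0.png

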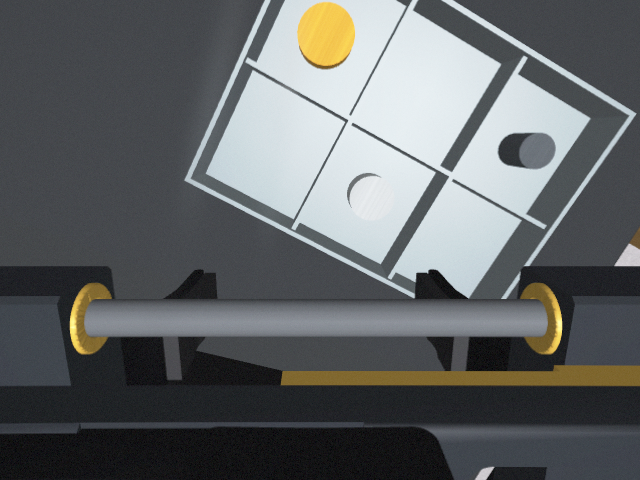

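The top view shows the stand at (308,227) and rings at (221,173) and (428,227). The wheel-shaped parts are grey-white (220,264), pink (158,277) and orange (206,332). The lenses are at (296,146) and (397,166), and the screwdriver is at (477,250). The wheel meant is the grey-white (aluminium) one. I'll measure the two rings to tell wide from narrow.

```bash
cat > h.py <<'E'
import numpy as np,cv2
from cell import telemetry, read_camera, get_calibration
def K(c): return np.array([[c['fx'],0,c['cx']],[0,c['fy'],c['cy']],[0,0,1.]])
def proj(c,X):
    X=np.atleast_2d(X).astype(float)
    p,_=cv2.projectPoints(X,cv2.Rodrigues(c['R'])[0],c['t'],K(c),np.array([c['k1'],0,0,0.]))
    return p[:,0]
def ray(c,uv):
    uv=np.array(uv,float).reshape(-1,1,2)
    n=cv2.undistortPoints(uv,K(c),np.array([c['k1'],0,0,0.]))[:,0]
    d=np.c_[n,np.ones(len(n))]@c['R']
    return -c['R'].T@c['t'],d
def cast(c,uv,z):
    o,d=ray(c,uv); s=(z-o[2])/d[:,2]
    return o+d*s[:,None]
def circ(P):
    A=np.c_[P[:,:2],np.ones(len(P))];b=(P[:,:2]**2).sum(1)
    s=np.linalg.lstsq(A,b,rcond=None)[0];x,y=s[0]/2,s[1]/2
    return x,y,np.sqrt(s[2]+x*x+y*y)
E
python3 - <<'E'
from h import *
im=cv2.imread('pics/top0.png');c=get_calibration('top')
g=cv2.cvtColor(im,cv2.COLOR_BGR2GRAY)
m=(g>95).astype(np.uint8)
cs,hi=cv2.findContours(m,cv2.RETR_CCOMP,cv2.CHAIN_APPROX_NONE)
for i,k in enumerate(cs):
    (u,v),r=cv2.minEnclosingCircle(k)
    if len(k)>10 and 190<u<450 and 120<v<350:
        for z in (0.,.024):
            P=cast(c,k[:,0,:],z); x,y,rr=circ(P)
            print(i,hi[0,i,3],len(k),(int(u),int(v)),z,np.round([x,y,rr*2],4))
tiles=[cv2.resize(im[v-35:v+35,u-35:u+35],(260,260),interpolation=cv2.INTER_CUBIC) for u,v in((221,173),(428,227),(220,264),(308,227),(158,277),(206,332))]
cv2.imwrite('pics/crop0.png',np.vstack([np.hstack(tiles[:3]),np.hstack(tiles[3:])]))
E
```

```text
52 -1 132 (205, 331) 0.0 [0.2562 0.2718 0.111 ]
52 -1 132 (205, 331) 0.024 [0.2583 0.2674 0.1093]
53 52 38 (203, 333) 0.0 [0.2531 0.2779 0.0276]
53 52 38 (203, 333) 0.024 [0.2553 0.2734 0.0271]
83 -1 134 (219, 264) 0.0 [0.4271 0.241  0.1118]
83 -1 134 (219, 264) 0.024 [0.4265 0.2371 0.1101]
84 83 24 (219, 263) 0.0 [0.4276 0.2431 0.0221]
84 83 24 (219, 263) 0.024 [0.427  0.2392 0.0217]
86 -1 66 (426, 227) 0.0 [ 0.5285 -0.283   0.0575]
86 -1 66 (426, 227) 0.024 [ 0.5264 -0.2788  0.0566]
87 86 35 (426, 227) 0.0 [ 0.5286 -0.2824  0.032 ]
87 86 35 (426, 227) 0.024 [ 0.5265 -0.2782  0.0315]
92 -1 195 (308, 227) 0.0 [0.5242 0.0182 0.15  ]
92 -1 195 (308, 227) 0.024 [0.5222 0.0178 0.1477]
96 -1 78 (221, 173) 0.0 [0.6589 0.2437 0.0704]
96 -1 78 (221, 173) 0.024 [0.6547 0.2397 0.0693]
97 96 33 (221, 173) 0.0 [0.6585 0.2436 0.0306]
97 96 33 (221, 173) 0.024 [0.6544 0.2396 0.0301]
98 -1 28 (396, 163) 0.0 [ 0.6918 -0.2056  0.0252]
98 -1 28 (396, 163) 0.024 [ 0.6871 -0.2025  0.0248]
100 -1 44 (295, 146) 0.0 [0.7327 0.0546 0.0386]
100 -1 44 (295, 146) 0.024 [0.7274 0.0536 0.038 ]
```

View pics/crop0.png

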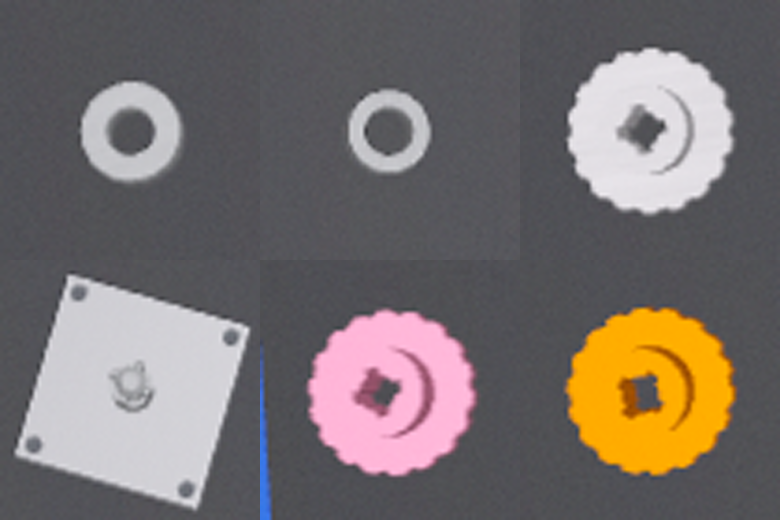

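```bash
cat >> h.py <<'E'
def rot(yaw): 
    a=np.radians(yaw); return np.array([[np.cos(a),np.sin(a),0],[np.sin(a),-np.cos(a),0],[0,0,-1]])
def go(x,y,z,yaw):
    o=telemetry.get_obs();p=o['tool_pos'];w=o['tool_rot'][2]
    d=rot(w).T@(np.array([x,y,z])-p); 
    print('t',round(o['time_s'],2),'pos',p.round(4),'yaw',round(w,2),'q7',round(o['qpos'][6],1),'F',o['force'].round(1),'w',round(o['grip_width'],4))
    print('MOVE cm',np.round(d*100,2),'turn',round(float(-np.radians((yaw-w+180)%360-180)),3))
E
python3 - <<'E'
from h import *
c=get_calibration('wrist');o=telemetry.get_obs()
R=rot(o['tool_rot'][2])
print('cam in tool',R.T@(-c['R'].T@c['t']-o['tool_pos']),'fwd in tool',R.T@c['R'][2],'right',R.T@c['R'][0])
im=cv2.imread('pics/top0.png');c=get_calibration('top')
g=cv2.cvtColor(im,cv2.COLOR_BGR2GRAY);m=(g>95).astype(np.uint8)
cs,_=cv2.findContours(m,0,cv2.CHAIN_APPROX_NONE)
k=[k for k in cs if cv2.pointPolygonTest(k,(300.,240.),False)>0][0]
P=cast(c,k[:,0,:],.012)
print(cv2.minAreaRect((P[:,:2]*1000).astype(np.float32)))
go(.42,.02,.25,0)
E
```

```text
cam in tool [-4.33793649e-05 -6.62796827e-02 -1.54032046e-01] fwd in tool [-0.00190511  0.24670523  0.96908869] right [0.99999794 0.001152   0.0016726 ]
((523.2025146484375, 17.837936401367188), (131.09556579589844, 131.9573211669922), 74.6236801147461)
t 0.15 pos [ 0.2582 -0.5961  0.2297] yaw -66.58 q7 -3.3 F [-0.3  0.6  0.5] w 0.0867
MOVE cm [-50.1  -39.34  -2.03] turn -1.162
```

```bash
python3 -c "
from h import *
go(.523,-.045,.18,0)"
```

```text
t 0.15 pos [ 0.2582 -0.5961  0.2297] yaw -66.58 q7 -3.3 F [-0.3  0.6  0.5] w 0.0867
MOVE cm [-40.04 -46.21   4.97] turn -1.162
```

Call:
carry_out --pt "-4 -4.6 0" --pt "-8 -9.2 0" --pt "-12 -13.8 0" --pt "-16 -18.4 0" --pt "-20 -23 0" --turn '[-0.11,-0.22,-0.33,-0.44,-0.55]' --gripper '[1,1,1,1,1]'

```text
time_s: 0.78
tool_pos: [0.3904, -0.3195, 0.2305]
tool_rot: [180.0, -0.0, -34.9]
force: [0.8, -0.3, -0.9]
grip_width: 0.0871
```

```bash
python3 -c "
from h import *
go(.523,-.045,.18,0)"
```

```text
t 0.78 pos [ 0.3904 -0.3195  0.2305] yaw -34.86 q7 1.1 F [ 0.8 -0.3 -0.9] w 0.0871
MOVE cm [ -4.81 -30.11   5.05] turn -0.608
```

Call:
carry_out --pt "-1 -6 1" --pt "-2 -12 2" --pt "-3 -18 3" --pt "-4 -24 4" --pt "-4.8 -30.1 5" --turn '[-0.12,-0.24,-0.36,-0.48,-0.608]' --gripper '[1,1,1,1,1]'

```text
time_s: 1.4
tool_pos: [0.524, -0.046, 0.1803]
tool_rot: [180.0, -0.0, -0.0]
force: [1.6, -1.2, -0.0]
grip_width: 0.0872
```

Call:
carry_out --pt "0 0 0" --pt "0 0 0" --turn '[0,0]' --gripper '[1,1]'

```text
time_s: 1.65
tool_pos: [0.5231, -0.0481, 0.1801]
tool_rot: [180.0, 0.1, -0.2]
force: [-0.1, -0.0, -0.2]
grip_width: 0.0868
```

```bash
python3 -c "
from h import *
import pickle
c=get_calibration('wrist');o=telemetry.get_obs();im=read_camera('wrist')[:,:,::-1]
pickle.dump((c,o),open('w1.pkl','wb'));print(o['tool_pos'],o['tool_rot'])
cv2.imwrite('pics/w1.png',im)
cv2.imwrite('pics/w1c.png',cv2.resize(im[60:220,240:400],(600,600),interpolation=2))
"
```

```text
[ 0.52312818 -0.04805957  0.18014782] [ 1.79970532e+02  6.36340013e-02 -2.46408909e-01]
```

View pics/w1.png

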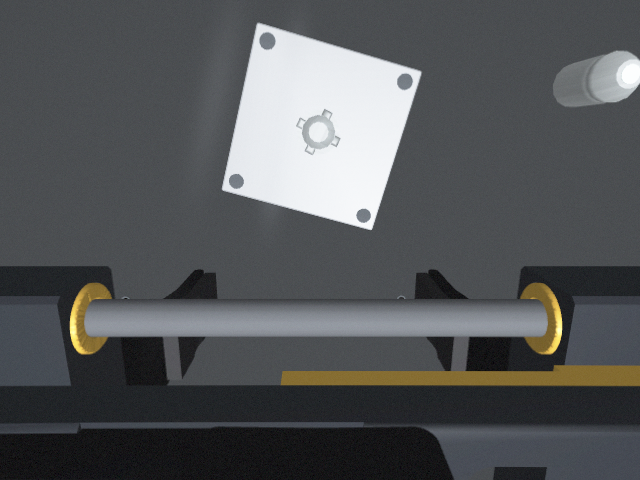

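View pics/w1c.png

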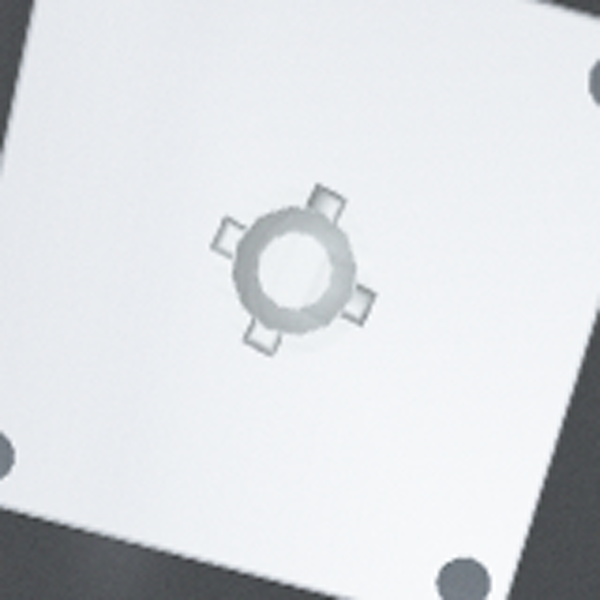

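The wrist view shows the spindle at (319,132) px with all four ribs clear. In the crop, the rib middles are at (328,203), (365,304), (262,338) and (229,237). Lens A is at the right, about (600,80).

```bash
python3 -c "
from h import *
import pickle
c,o=pickle.load(open('w1.pkl','rb'))
q=np.array([(328,203),(365,304),(262,338),(229,237)])/3.75+[240,60]-.5
P=cast(c,q,.077);print(P.round(4),P.mean(0)); a=np.degrees(np.arctan2(*(P-P.mean(0))[:,1::-1].T));print(a,a%90,np.linalg.norm(P-P.mean(0),axis=1))
im=cv2.imread('pics/w1.png');g=cv2.cvtColor(im,6)
m=(g[:260]>150).astype(np.uint8);cs,_=cv2.findContours(m,0,1);k=[k for k in cs if cv2.pointPolygonTest(k,(319.,170.),False)>0][0]
Q=cast(c,k[:,0,:],.012);print(cv2.minAreaRect((Q[:,:2]*1000).astype(np.float32)))
print('tip',cast(c,[(295/3.75+239.5,270/3.75+59.5)],.087))
go(.655,.24+.066*0,.18,0)
# view pose for wide: camera over
go(.655,.24-.066,.16,0)
"
```

```text
[[0.5297 0.0322 0.077 ]
 [0.536  0.0159 0.077 ]
 [0.5185 0.0104 0.077 ]
 [0.5132 0.0269 0.077 ]] [0.52435409 0.0213789  0.077     ]
[  63.77909454  -25.11038098 -117.94270869  153.62201062] [63.77909454 64.88961902 62.05729131 63.62201062] [0.01210955 0.01283504 0.01239806 0.01246016]
((524.0875854492188, 21.400405883789062), (128.83653259277344, 128.59608459472656), 74.45194244384766)
tip [[0.52413482 0.02143665 0.087     ]]
t 1.7 pos [ 0.5231 -0.049   0.1804] yaw -0.35 q7 -1.5 F [ 0.3 -0.5  0. ] w 0.0869
MOVE cm [ 13.01 -28.99   0.04] turn -0.006
t 1.7 pos [ 0.5231 -0.049   0.1804] yaw -0.35 q7 -1.5 F [ 0.3 -0.5  0. ] w 0.0869
MOVE cm [ 13.05 -22.39   2.04] turn -0.006
```

Call:
carry_out --pt "2.6 -4.5 0.4" --pt "5.2 -9 0.8" --pt "7.8 -13.5 1.2" --pt "10.4 -18 1.6" --pt "13 -22.3 2" --turn '[0,0,0,0,0]' --gripper '[1,1,1,1,1]'

```text
time_s: 2.33
tool_pos: [0.6559, 0.1732, 0.1603]
tool_rot: [179.9, -0.0, -0.5]
force: [0.1, -0.4, 0.3]
grip_width: 0.087
```

Call:
carry_out --pt "0 0 0" --pt "0 0 0" --pt "0 0 0" --pt "0 0 0" --turn '[0,0,0,0]' --gripper '[1,1,1,1]'

```text
time_s: 2.82
tool_pos: [0.6546, 0.1729, 0.161]
tool_rot: [179.9, -0.0, -0.4]
force: [0.4, -0.2, 0.0]
grip_width: 0.0869
```

```bash
cat >> h.py <<'E'
import pickle
def snap(tag):
    o=telemetry.get_obs();c=get_calibration('wrist');im=read_camera('wrist')[:,:,::-1].copy()
    cv2.imwrite(f'pics/{tag}.png',im);pickle.dump((c,o),open(tag+'.pkl','wb'));return c,o,im
def rings(c,im,z,thr=130,vmax=262):
    g=cv2.cvtColor(im,6)[:vmax]
    cs,hi=cv2.findContours((g>thr).astype(np.uint8),cv2.RETR_CCOMP,cv2.CHAIN_APPROX_NONE)
    for i,k in enumerate(cs):
        if len(k)<40: continue
        print(hi[0,i,3],k[:,0].mean(0).round(),np.round(circ(cast(c,k[:,0],z)),4))
E
python3 -c "
from h import *
c,o,im=snap('w2');print(o['tool_pos'],o['tool_rot'])
rings(c,im,.024)
"
```

```text
[0.6546408  0.17293952 0.16101608] [ 1.79936605e+02 -4.48176283e-02 -3.69709081e-01]
-1 [318. 128.] [0.6563 0.2444 0.0332]
0 [319. 129.] [0.6566 0.2441 0.0164]
-1 [ 36. 133.] [0.454  0.2399 0.0438]
```

View pics/w2.png

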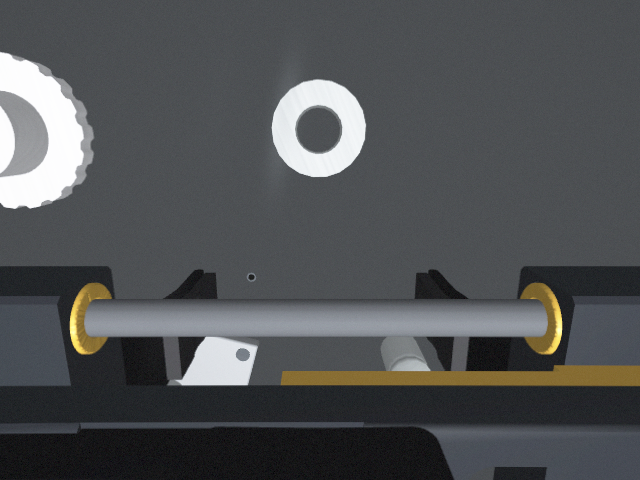

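Ring at (318,128) px, about 66.5 mm across outside with a bore of about 33 mm. That makes it the wide spacer (the other ring measures 56 mm). Both cameras give the same ring-to-spindle offset within 1 mm.

```bash
python3 -c "
from h import *
go(.6555,.2425,.06,0);go(.6555,.2425,.018,0)"
```

```text
t 2.88 pos [0.6546 0.1734 0.161 ] yaw -0.34 q7 -29.6 F [ 0.2 -0.2  0.1] w 0.0871
MOVE cm [ 0.05 -6.91 10.1 ] turn -0.006
t 2.88 pos [0.6546 0.1734 0.161 ] yaw -0.34 q7 -29.6 F [ 0.2 -0.2  0.1] w 0.0871
MOVE cm [ 0.05 -6.91 14.3 ] turn -0.006
```

Call:
carry_out --pt "0 -3.5 2" --pt "0 -6.9 5" --pt "0 -6.9 10" --pt "0 -6.9 10" --pt "0 -6.9 10" --turn '[0,0,0,0,0]' --gripper '[1,1,1,1,1]' --squeeze 20

```text
time_s: 3.5
tool_pos: [0.6559, 0.2432, 0.0623]
tool_rot: [-180.0, -0.1, -0.3]
force: [0.1, 0.1, 0.9]
grip_width: 0.0868
```

```bash
python3 -c "
from h import *
go(.6555,.2425,.018,0)
snap('w3')"
```

```text
t 3.5 pos [0.6559 0.2432 0.0623] yaw -0.31 q7 -37.6 F [0.1 0.1 0.9] w 0.0868
MOVE cm [-0.04  0.07  4.43] turn -0.005
```

View pics/w3.png

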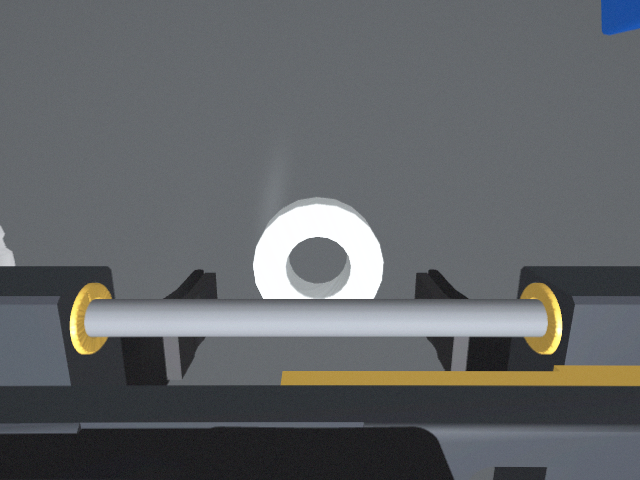

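The ring at (318,267) sits centrally between the fingers (216 to 416). Descend and close.

Call:
carry_out --pt "0 0 2.5" --pt "0 0 4.4" --pt "0 0 4.4" --pt "0 0 4.4" --pt "0 0 4.4" --turn '[0,0,0,0,0]' --gripper '[1,1,1,0.6,0.6]'

```text
time_s: 4.18
tool_pos: [0.6554, 0.2443, 0.0177]
tool_rot: [-180.0, -0.1, -0.2]
force: [0.6, -0.4, -0.1]
grip_width: 0.0741
```

Call:
carry_out --pt "0 0 0" --pt "0 0 0" --pt "0 0 0" --turn '[0,0,0]' --gripper '[0.6,0.6,0.6]' --squeeze 25

```text
time_s: 4.55
tool_pos: [0.6556, 0.2442, 0.0176]
tool_rot: [-180.0, -0.1, -0.2]
force: [-0.6, 0.2, 4.2]
grip_width: 0.0678
```

Call:
carry_out --pt "0 0 -2.5" --pt "0 0 -7" --pt "0 0 -12" --pt "0 0 -12" --pt "0 0 -12" --turn '[0,0,0,0,0]' --gripper '[0.6,0.6,0.6,0.6,0.6]'

```text
time_s: 5.18
tool_pos: [0.6536, 0.2432, 0.1347]
tool_rot: [179.9, 0.2, -0.2]
force: [0.0, -0.7, -4.0]
grip_width: 0.0678
```

```bash
python3 -c "
from h import *
go(.5238,.0205,.14,0)
snap('w4')"
```

```text
t 5.17 pos [0.6536 0.2432 0.1347] yaw -0.22 q7 -36.0 F [ 0.  -0.7 -4. ] w 0.0678
MOVE cm [-12.89  22.32  -0.53] turn -0.004
```

View pics/w4.png

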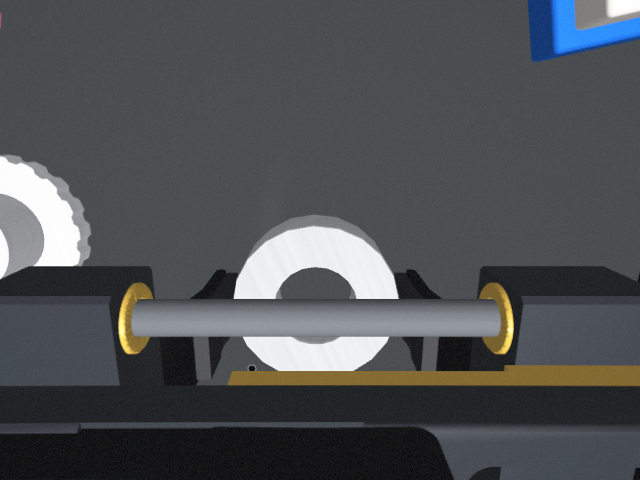

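```bash
python3 -c "
from h import *
c,o=pickle.load(open('w4.pkl','rb'));im=cv2.imread('pics/w4.png');g=cv2.cvtColor(im,6)
# outer top-face edge rows 225..290 at angles: left/right edges per row of bright >190
P=[]
for v in range(258,292,3):
    r=np.where(g[v,225:410]>175)[0]+225; P+=[(r[0]-.5,v),(r[-1]+.5,v)]
for v in range(342,360,3):
    r=np.where(g[v,225:410]>175)[0]+225; P+=[(r[0]-.5,v),(r[-1]+.5,v)]
P=np.array(P,float);print(P.tolist())
for z in (o['tool_pos'][2]+.0063,):print(o['tool_pos'],circ(cast(c,P,z)))
"
```

```text
[[247.5, 258.0], [382.5, 258.0], [246.5, 261.0], [384.5, 261.0], [244.5, 264.0], [386.5, 264.0], [242.5, 267.0], [387.5, 267.0], [241.5, 270.0], [389.5, 270.0], [239.5, 273.0], [391.5, 273.0], [238.5, 276.0], [393.5, 276.0], [236.5, 279.0], [393.5, 279.0], [235.5, 282.0], [394.5, 282.0], [235.5, 285.0], [395.5, 285.0], [234.5, 288.0], [395.5, 288.0], [234.5, 291.0], [396.5, 291.0], [245.5, 342.0], [386.5, 342.0], [246.5, 345.0], [383.5, 345.0], [249.5, 348.0], [380.5, 348.0], [252.5, 351.0], [377.5, 351.0], [255.5, 354.0], [375.5, 354.0], [258.5, 357.0], [372.5, 357.0]]
[0.65355541 0.2432204  0.13473401] (np.float64(0.6526098864114885), np.float64(0.24358566987837643), np.float64(0.03315985845269508))
```

```bash
python3 -c "
from h import *
go(.524,.0212,.135,0)"
```

```text
t 5.22 pos [0.6533 0.2429 0.1339] yaw -0.23 q7 -36.0 F [-0.6  0.1 -2.9] w 0.068
MOVE cm [-12.84  22.23  -0.11] turn -0.004
```

Call:
carry_out --pt "-2.6 4.5 -0.1" --pt "-5.2 9 -0.1" --pt "-7.8 13.5 -0.1" --pt "-10.4 18 -0.1" --pt "-12.8 22.2 -0.1" --turn '[0,0,0,0,0]' --gripper '[0.6,0.6,0.6,0.6,0.6]'

```text
time_s: 5.85
tool_pos: [0.5232, 0.0204, 0.1353]
tool_rot: [-180.0, 0.2, -0.3]
force: [0.3, -0.7, -2.7]
grip_width: 0.0682
```

Call:
carry_out --pt "0 0 0" --pt "0 0 0" --pt "0 0 0" --pt "0 0 0" --turn '[0,0,0,0]' --gripper '[0.6,0.6,0.6,0.6]'

```text
time_s: 6.35
tool_pos: [0.5259, 0.0237, 0.1372]
tool_rot: [-180.0, 0.0, -0.1]
force: [0.4, -0.0, -2.9]
grip_width: 0.0682
```

```bash
python3 -c "
from h import *
go(.524,.0212,.135,0)
snap('w5');cv2.imwrite('pics/s5.png',cv2.resize(read_camera('scene')[180:300,270:430,::-1],(800,600),interpolation=2))
c=get_calibration('scene');print((proj(c,[[.524,.0212,.087],[.524,.0212,.118],[.524,.0212,.142]])-[270,180])*5)
go(.524,.0212,.135,0)
"
```

```text
t 6.35 pos [0.5259 0.0237 0.1372] yaw -0.11 q7 -11.5 F [ 0.4 -0.  -2.9] w 0.0682
MOVE cm [-0.19  0.25  0.22] turn -0.002
[[404.94521947 248.59945739]
 [406.84681378 195.11487028]
 [408.35044697 152.72722495]]
t 6.45 pos [0.5259 0.0233 0.1373] yaw -0.14 q7 -11.5 F [ 0.1 -0.1 -1.7] w 0.0678
MOVE cm [-0.19  0.21  0.23] turn -0.002
```

View pics/s5.png

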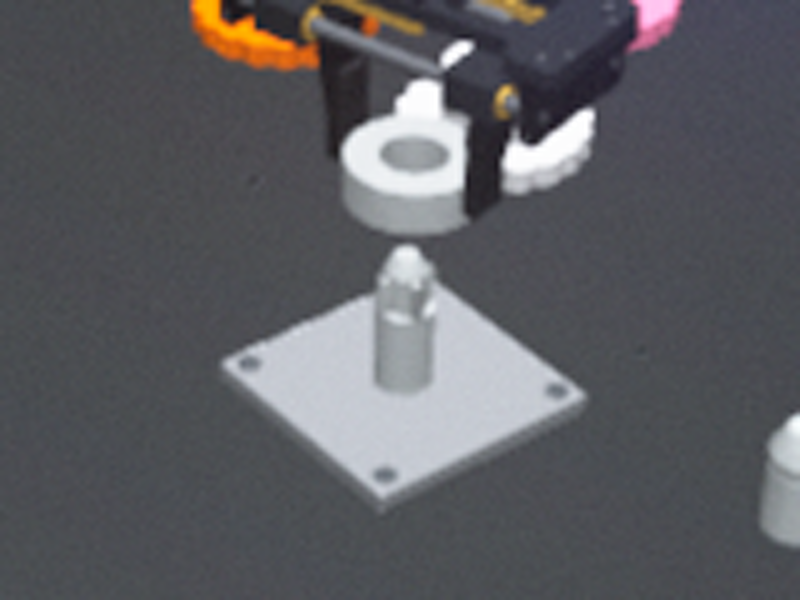

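View pics/w5.png

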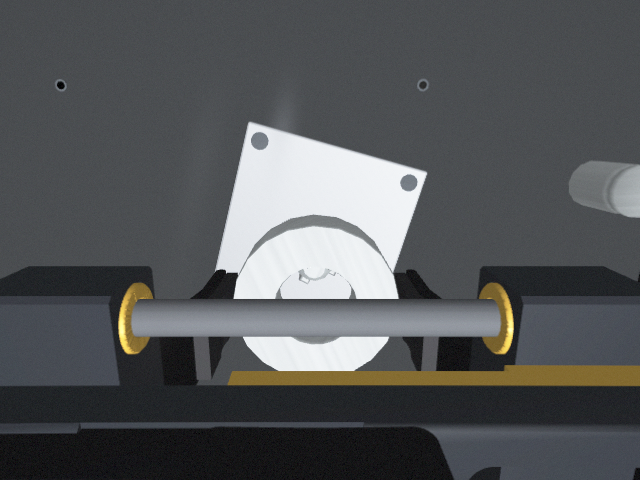

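In the scene crop, the tip at (406,248) matches the projection of my estimate, (405,249). The ring bore at (415,154) shows the residual 2 mm offset. Correcting that, then starting down.

Call:
carry_out --pt "-0.2 0.22 0.5" --pt "-0.2 0.22 1" --pt "-0.2 0.22 1.5" --pt "-0.2 0.22 1.5" --pt "-0.2 0.22 1.5" --turn '[0,0,0,0,0]' --gripper '[0.6,0.6,0.6,0.6,0.6]'

```text
time_s: 7.08
tool_pos: [0.5239, 0.0203, 0.1226]
tool_rot: [180.0, -0.0, -0.2]
force: [-0.1, -0.1, -2.2]
grip_width: 0.068
```

```bash
python3 -c "
from h import *
c,o,im=snap('w6')
cv2.imwrite('pics/w6c.png',cv2.resize(im[200:400,200:440],(720,600),interpolation=2))
cv2.imwrite('pics/s6.png',cv2.resize(read_camera('scene')[180:300,270:430,::-1],(800,600),interpolation=2))
go(.524,.0212,.135,0)
"
```

```text
t 7.17 pos [0.524  0.0202 0.1227] yaw -0.23 q7 -11.8 F [-0.9 -0.1 -1.8] w 0.0677
MOVE cm [-0.   -0.1  -1.23] turn -0.004
```

View pics/s6.png

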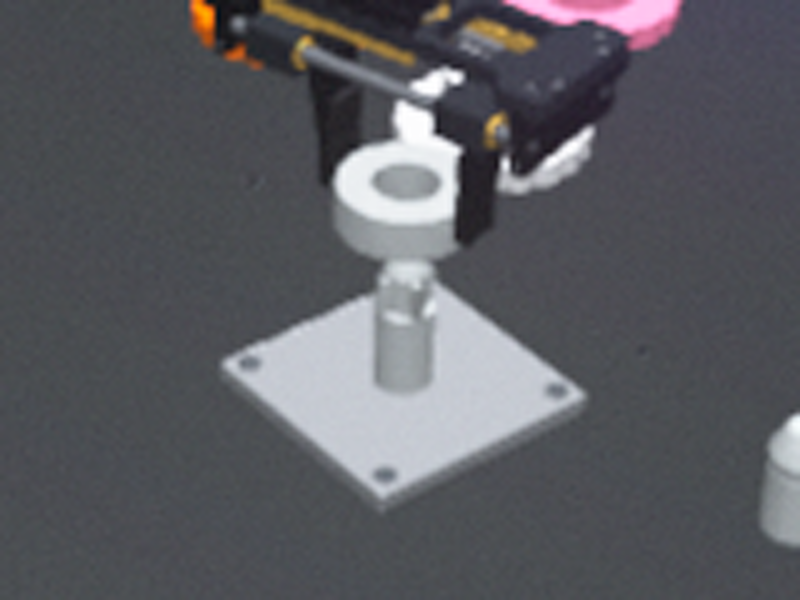

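View pics/w6c.png

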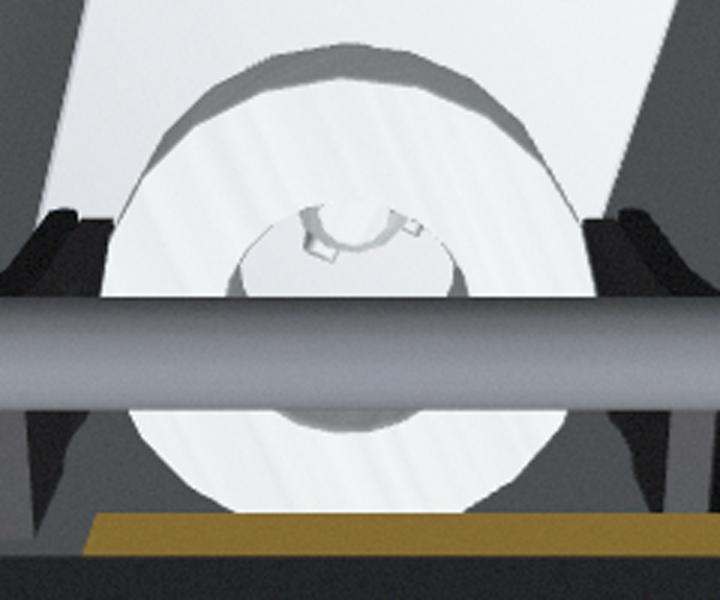

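Call:
carry_out --pt "0.08 -0.1 0.5" --pt "0.08 -0.1 1.2" --pt "0.08 -0.1 1.9" --pt "0.08 -0.1 2.6" --pt "0.08 -0.1 2.9" --turn '[0,0,0,0,0]' --gripper '[0.6,0.6,0.6,0.6,0.6]'

```text
time_s: 7.8
tool_pos: [0.5242, 0.0212, 0.0928]
tool_rot: [-180.0, 0.1, -0.2]
force: [-0.6, 0.3, -2.2]
grip_width: 0.0676
```

Call:
carry_out --pt "0 0 0.5" --pt "0 0 0.8" --turn '[0,0]' --gripper '[0.6,0.6]'

```text
time_s: 8.05
tool_pos: [0.5246, 0.0212, 0.0852]
tool_rot: [180.0, 0.0, -0.2]
force: [0.7, 0.6, -2.8]
grip_width: 0.068
```

```bash
python3 -c "
from h import *
c,o,im=snap('w7')
cv2.imwrite('pics/w7c.png',cv2.resize(im[200:400,200:440],(720,600),interpolation=2))
go(.524,.0212,.0297,0);print(telemetry.get_obs()['wrist_torque'])
"
```

```text
t 8.1 pos [0.5243 0.0211 0.085 ] yaw -0.23 q7 -13.7 F [ 0.1 -0.5 -2.2] w 0.068
MOVE cm [-0.03 -0.01  5.53] turn -0.004
[-0.04718535 -0.0673937   0.05044867]
```

View pics/w7c.png

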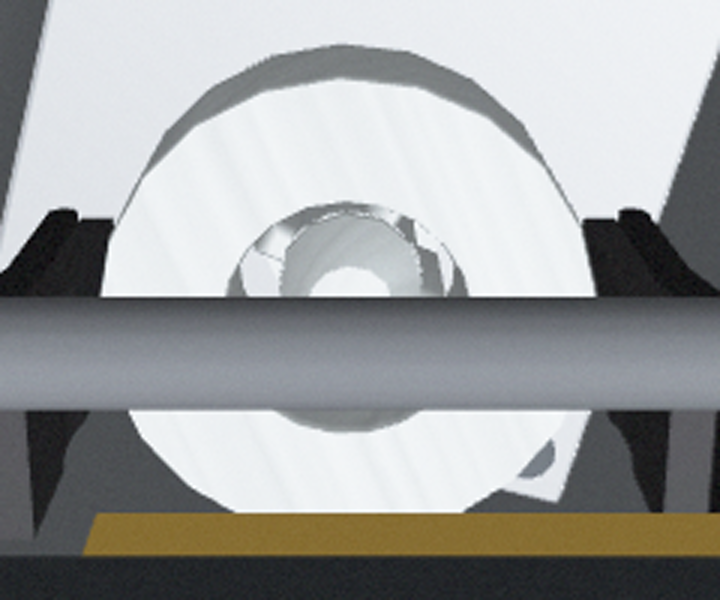

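The spindle nose is centred in the bore (both about u=350 in the crop) and there is no contact force. Continue down.

Call:
carry_out --pt "0 0 1" --pt "0 0 2" --pt "0 0 3" --pt "0 0 4" --pt "0 0 4.8" --turn '[0,0,0,0,0]' --gripper '[0.6,0.6,0.6,0.6,0.6]'

```text
time_s: 8.72
tool_pos: [0.5243, 0.0212, 0.0367]
tool_rot: [-180.0, 0.0, -0.2]
force: [-0.6, 0.4, -1.7]
grip_width: 0.0679
```

Call:
carry_out --pt "0 0 0.3" --pt "0 0 0.6" --pt "0 0 0.6" --turn '[0,0,0]' --gripper '[0.6,0.6,0.6]'

```text
time_s: 9.1
tool_pos: [0.5247, 0.0212, 0.0315]
tool_rot: [180.0, -0.0, -0.2]
force: [0.3, -0.5, -2.1]
grip_width: 0.0679
```

Call:
carry_out --pt "0 0 0.15" --pt "0 0 0.15" --pt "0 0 0.15" --pt "0 0 0.15" --pt "0 0 0.15" --turn '[0,0,0,0,0]' --gripper '[0.6,0.6,1,1,1]'

```text
time_s: 9.72
tool_pos: [0.5249, 0.0212, 0.0303]
tool_rot: [180.0, -0.0, -0.2]
force: [0.4, -0.3, -0.8]
grip_width: 0.0853
```

Call:
carry_out --pt "0 0 0" --pt "0 0 -2" --pt "0 0 -6" --pt "0 0 -11" --pt "0 0 -16" --turn '[0,0,0,0,0]' --gripper '[1,1,1,1,1]'

```text
time_s: 10.35
tool_pos: [0.5246, 0.0216, 0.1931]
tool_rot: [180.0, -0.1, -0.2]
force: [0.6, -0.4, 0.5]
grip_width: 0.0868
```

```bash
python3 -c "
from h import *
cv2.imwrite('pics/s8.png',cv2.resize(read_camera('scene')[180:300,270:430,::-1],(800,600),interpolation=2))
go(.5285,-.281,.19,0)
go(.5285,-.281-.066,.19,0)
"
```

```text
t 10.4 pos [0.5285 0.0222 0.2001] yaw -0.18 q7 -9.3 F [2.8 0.9 3.9] w 0.0864
MOVE cm [ 0.09 30.32  1.01] turn -0.003
t 10.4 pos [0.5285 0.0222 0.2001] yaw -0.18 q7 -9.3 F [2.8 0.9 3.9] w 0.0864
MOVE cm [ 0.11 36.92  1.01] turn -0.003
```

View pics/s8.png

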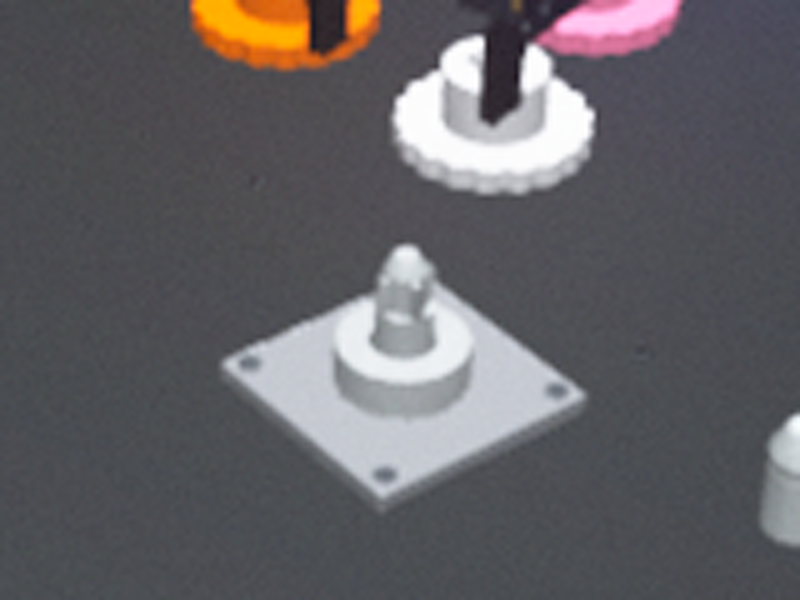

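The wide spacer is seated flat on the plate, centred on the spindle. Next is the narrow one at top-view (428,227), measured 56.6 mm outside.

Call:
carry_out --pt "0 5.5 0.5" --pt "0 11.5 1" --pt "0 17.5 1.5" --pt "0 23.5 2" --pt "0 29.5 2.5" --turn '[0,0,0,0,0]' --gripper '[1,1,1,1,1]'

```text
time_s: 11.02
tool_pos: [0.5237, -0.2756, 0.1665]
tool_rot: [179.9, -0.1, -0.2]
force: [1.4, 0.9, 0.7]
grip_width: 0.0869
```

Call:
carry_out --pt "0 5.5 0.5" --pt "0 6.9 1" --pt "0 6.9 1.5" --pt "0 6.9 1.5" --pt "0 6.9 1.5" --turn '[0,0,0,0,0]' --gripper '[1,1,1,1,1]'

```text
time_s: 11.65
tool_pos: [0.524, -0.3407, 0.1507]
tool_rot: [-180.0, -0.0, -0.1]
force: [0.3, -0.4, 0.8]
grip_width: 0.0871
```

```bash
python3 -c "
from h import *
c,o,im=snap('w9');print(o['tool_pos'],o['tool_rot'])
rings(c,im,.024)
go(.5278,-.275,.06,0)
"
```

```text
[ 0.52403774 -0.34067813  0.15069318] [-1.79998358e+02 -3.99427284e-02 -5.11048853e-02]
-1 [308. 136.] [ 0.5235 -0.2754  0.0298]
7 [321. 140.] [ 0.5273 -0.2766  0.0154]
-1 [586.  10.] [ 0.6953 -0.196   0.0108]
t 11.7 pos [ 0.524  -0.3411  0.1507] yaw -0.07 q7 23.6 F [ 0.2  0.6 -0.2] w 0.0868
MOVE cm [ 0.38 -6.61  9.07] turn -0.001
```

View pics/w9.png

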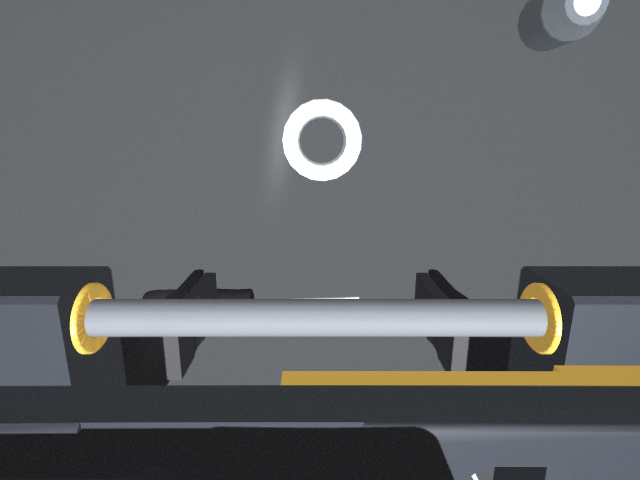

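Narrow ring at (321,140) px, position about (0.527, -0.276), bore 31 to 33 mm. The screwdriver is well clear at the bottom left.

Call:
carry_out --pt "0.2 -3.3 2" --pt "0.4 -6.5 5" --pt "0.4 -6.5 9" --pt "0.4 -6.5 9" --pt "0.4 -6.5 9" --turn '[0,0,0,0,0]' --gripper '[1,1,1,1,1]'

```text
time_s: 12.32
tool_pos: [0.5283, -0.2783, 0.0616]
tool_rot: [179.9, -0.1, -0.2]
force: [-0.1, -0.1, 0.1]
grip_width: 0.0871
```

```bash
python3 -c "
from h import *
c,o,im=snap('w10')
go(.528,-.2762,.0165,0)
"
```

```text
t 12.38 pos [ 0.5287 -0.2787  0.0621] yaw -0.26 q7 16.2 F [-0.5  0.   0.4] w 0.0871
MOVE cm [-0.07 -0.25  4.56] turn -0.005
```

View pics/w10.png

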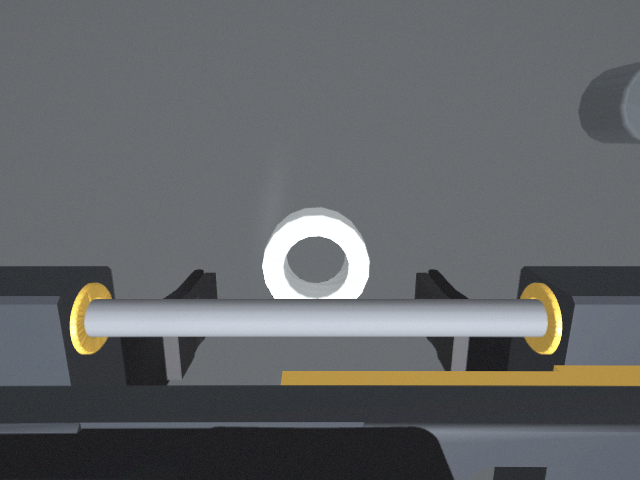

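Call:
carry_out --pt "0 -0.15 2.5" --pt "0 -0.15 4.5" --pt "0 -0.15 4.5" --pt "0 -0.15 4.5" --pt "0 -0.15 4.5" --turn '[0,0,0,0,0]' --gripper '[1,1,0.5,0.5,0.5]'

```text
time_s: 13.0
tool_pos: [0.5282, -0.2767, 0.0161]
tool_rot: [179.9, -0.1, -0.2]
force: [0.4, 0.5, -0.2]
grip_width: 0.0648
```

Call:
carry_out --pt "0 0 0" --pt "0 0 0" --pt "0 0 0" --pt "0 0 0" --pt "0 0 0" --turn '[0,0,0,0,0]' --gripper '[0.5,0.5,0.5,0.5,0.5]'

```text
time_s: 13.62
tool_pos: [0.528, -0.2766, 0.0157]
tool_rot: [180.0, -0.1, -0.2]
force: [0.0, -0.3, 4.9]
grip_width: 0.0548
```

Call:
carry_out --pt "0 0 -2.5" --pt "0 0 -7" --pt "0 0 -12" --pt "0 0 -12" --pt "0 0 -12" --turn '[0,0,0,0,0]' --gripper '[0.5,0.5,0.5,0.5,0.5]'

```text
time_s: 14.25
tool_pos: [0.5264, -0.276, 0.1337]
tool_rot: [-180.0, 0.1, -0.2]
force: [0.8, -0.1, -3.1]
grip_width: 0.0546
```

```bash
python3 -c "
from h import *
go(.5246,.0210,.135,0)
c,o,im=snap('w11')
"
```

```text
t 14.25 pos [ 0.5264 -0.276   0.1337] yaw -0.23 q7 18.0 F [ 0.8 -0.1 -3.1] w 0.0546
MOVE cm [ -0.3  -29.7   -0.13] turn -0.004
```

View pics/w11.png

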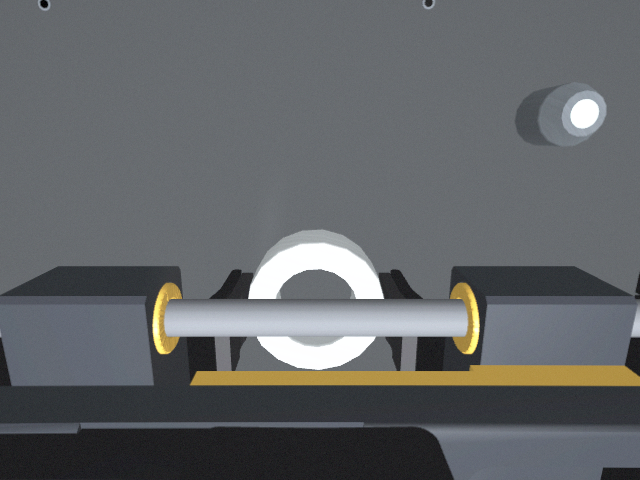

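```bash
python3 -c "
from h import *
c,o=pickle.load(open('w11.pkl','rb'));im=cv2.imread('pics/w11.png');g=cv2.cvtColor(im,6)
P=[]
for v in list(range(270,294,2))+list(range(340,364,2)):
    r=np.where(g[v,245:390]>215)[0]+245
    if len(r): P+=[(r[0]-.5,v),(r[-1]+.5,v)]
P=np.array(P,float);print(P[::4].tolist())
print(o['tool_pos'],circ(cast(c,P,o['tool_pos'][2]+.0083)))
"
```

```text
[[259.5, 270.0], [256.5, 274.0], [254.5, 278.0], [252.5, 282.0], [249.5, 286.0], [249.5, 290.0], [258.5, 340.0], [260.5, 344.0], [264.5, 348.0], [269.5, 352.0], [273.5, 356.0], [280.5, 360.0]]
[ 0.5263748  -0.27597387  0.13369602] (np.float64(0.5254200744121784), np.float64(-0.2757435903039166), np.float64(0.027223087210513162))
```

The held narrow spacer sits in the jaws as the wide one did (same offset within 0.2 mm). Move over the spindle.

Call:
carry_out --pt "0 -5.5 -0.2" --pt "-0.1 -11.5 -0.2" --pt "-0.1 -17.5 -0.2" --pt "-0.1 -23.5 -0.2" --pt "-0.2 -29.7 -0.2" --turn '[0,0,0,0,0]' --gripper '[0.5,0.5,0.5,0.5,0.5]'

```text
time_s: 14.92
tool_pos: [0.5251, 0.0222, 0.1351]
tool_rot: [-180.0, 0.2, -0.3]
force: [0.1, -0.2, -0.9]
grip_width: 0.0547
```

Call:
carry_out --pt "0 0 0" --pt "0 0 0" --pt "0 0 0" --pt "0 0 0" --turn '[0,0,0,0]' --gripper '[0.5,0.5,0.5,0.5]'

```text
time_s: 15.42
tool_pos: [0.5265, 0.0192, 0.1366]
tool_rot: [180.0, 0.0, -0.4]
force: [0.1, 0.6, -0.4]
grip_width: 0.0547
```

```bash
python3 -c "
from h import *
go(.5246,.0213,.10,0)"
```

```text
t 15.43 pos [0.5265 0.0192 0.1366] yaw -0.38 q7 -11.2 F [ 0.1  0.6 -0.4] w 0.0547
MOVE cm [-0.19 -0.21  3.66] turn -0.007
```

Call:
carry_out --pt "-0.2 -0.21 0" --pt "-0.2 -0.21 1" --pt "-0.2 -0.21 2" --pt "-0.2 -0.21 2.6" --pt "-0.2 -0.21 2.6" --turn '[-0.007,-0.007,-0.007,-0.007,-0.007]' --gripper '[0.5,0.5,0.5,0.5,0.5]'

```text
time_s: 16.05
tool_pos: [0.5241, 0.0229, 0.1102]
tool_rot: [-180.0, 0.1, 0.2]
force: [-0.7, -1.0, -1.0]
grip_width: 0.0544
```

```bash
python3 -c "
from h import *
go(.5246,.0213,.085,0)
c,o,im=snap('w12')
cv2.imwrite('pics/w12c.png',cv2.resize(im[200:400,200:440],(720,600),interpolation=2))
"
```

```text
t 16.05 pos [0.5241 0.0229 0.1102] yaw 0.18 q7 -12.1 F [-0.7 -1.  -1. ] w 0.0544
MOVE cm [0.05 0.16 2.52] turn 0.003
```

View pics/w12c.png

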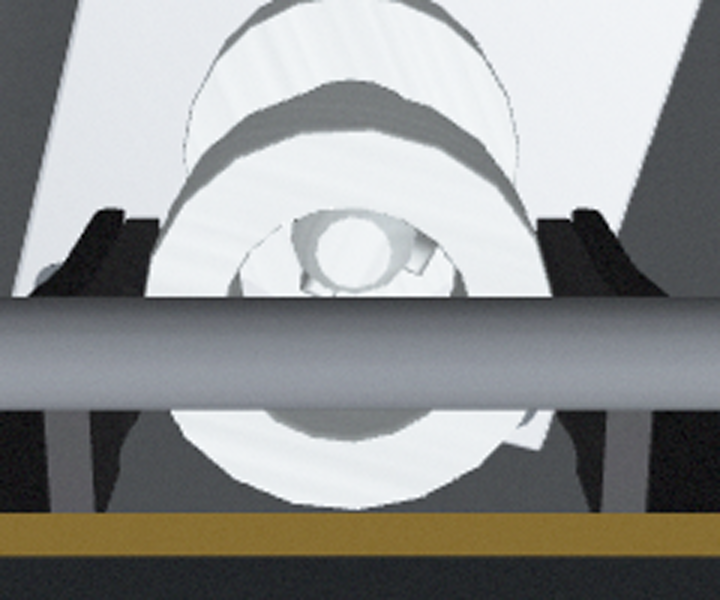

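Call:
carry_out --pt "0.05 0.13 0.3" --pt "0.05 0.13 0.8" --pt "0.05 0.13 1.4" --pt "0.05 0.13 2.1" --pt "0.05 0.13 2.7" --turn '[0,0,0,0,0]' --gripper '[0.5,0.5,0.5,0.5,0.5]'

```text
time_s: 16.73
tool_pos: [0.5249, 0.0215, 0.0834]
tool_rot: [180.0, 0.0, 0.2]
force: [0.6, -0.3, -1.4]
grip_width: 0.0547
```

```bash
python3 -c "
from h import *
go(.5246,.0213,.053,0)
c,o,im=snap('w13')
cv2.imwrite('pics/w13c.png',cv2.resize(im[200:400,200:440],(720,600),interpolation=2))
"
```

```text
t 16.73 pos [0.5249 0.0215 0.0834] yaw 0.18 q7 -13.3 F [ 0.6 -0.3 -1.4] w 0.0547
MOVE cm [-0.03  0.02  3.04] turn 0.003
```

View pics/w13c.png

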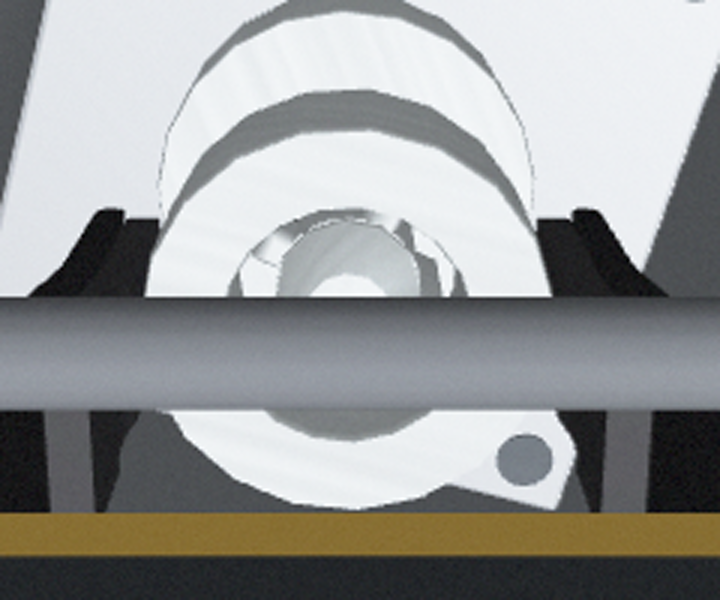

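The nose is centred in the bore (about 349 against 350 in the crop), with no contact. Lower to the wide spacer (TCP about 0.0525) and release.

Call:
carry_out --pt "0 0 0.8" --pt "0 0 1.6" --pt "0 0 2.3" --pt "0 0 2.8" --pt "0 0 3.0" --turn '[0,0,0,0,0]' --gripper '[0.5,0.5,0.5,0.5,0.5]'

```text
time_s: 17.4
tool_pos: [0.525, 0.0216, 0.0536]
tool_rot: [-180.0, 0.0, 0.2]
force: [-0.5, -0.3, -1.6]
grip_width: 0.0543
```

Call:
carry_out --pt "0 0 0" --pt "0 0 0" --pt "0 0 0" --pt "0 0 0" --pt "0 0 0" --turn '[0,0,0,0,0]' --gripper '[0.5,1,1,1,1]'

```text
time_s: 18.02
tool_pos: [0.5252, 0.0215, 0.0542]
tool_rot: [180.0, -0.0, 0.2]
force: [-0.5, -0.5, -0.0]
grip_width: 0.0841
```

Call:
carry_out --pt "0 0 0" --pt "0 0 -2" --pt "0 0 -6" --pt "0 0 -11" --pt "0 0 -14" --turn '[0,0,0,0,0]' --gripper '[1,1,1,1,1]'

```text
time_s: 18.65
tool_pos: [0.5263, 0.022, 0.1982]
tool_rot: [180.0, -0.3, 0.2]
force: [1.2, 0.1, -0.5]
grip_width: 0.0875
```

```bash
python3 -c "
from h import *
cv2.imwrite('pics/s14.png',cv2.resize(read_camera('scene')[180:300,270:430,::-1],(800,600),interpolation=2))
go(.428,.243-.066,.19,0)
"
```

```text
t 18.7 pos [0.5282 0.0222 0.2016] yaw 0.2 q7 -8.8 F [1.  0.8 2.5] w 0.0869
MOVE cm [ -9.96 -15.51   1.16] turn 0.004
```

View pics/s14.png

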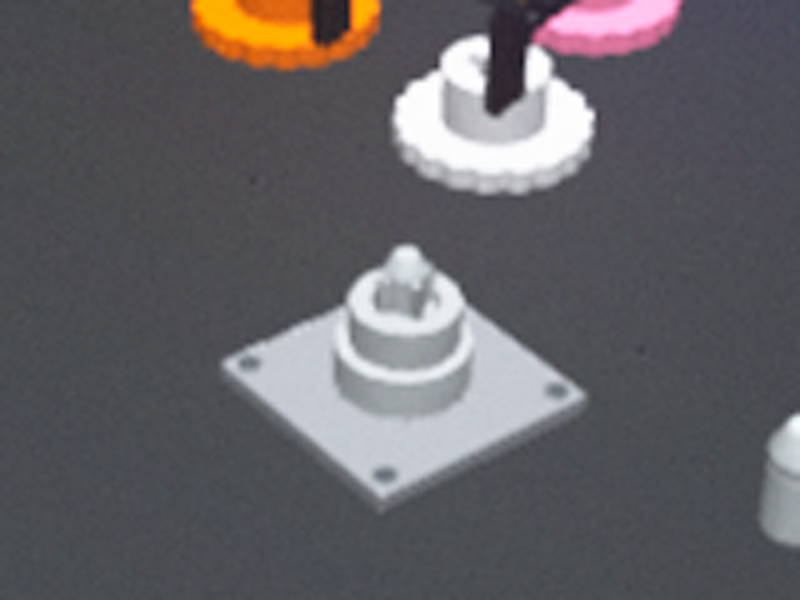

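The narrow spacer is seated flat on the wide one. Now look at the wheel.

Call:
carry_out --pt "-2 -3.1 0.2" --pt "-4 -6.2 0.4" --pt "-6 -9.3 0.6" --pt "-8 -12.4 0.8" --pt "-9.9 -15.5 1" --turn '[0,0,0,0,0]' --gripper '[1,1,1,1,1]'

```text
time_s: 19.32
tool_pos: [0.425, 0.1776, 0.185]
tool_rot: [180.0, -0.1, 0.2]
force: [0.2, 0.5, 0.3]
grip_width: 0.0869
```

Call:
carry_out --pt "0 0 0" --pt "0 0 0" --pt "0 0 0" --pt "0 0 0" --turn '[0,0,0,0]' --gripper '[1,1,1,1]'

```text
time_s: 19.82
tool_pos: [0.4261, 0.1755, 0.184]
tool_rot: [-180.0, 0.0, 0.1]
force: [0.8, -0.4, 0.3]
grip_width: 0.0868
```

```bash
python3 -c "
from h import *
c,o,im=snap('w15');print(o['tool_pos'],o['tool_rot'])
cv2.imwrite('pics/w15c.png',cv2.resize(im[80:200,240:400],(800,600),interpolation=2))
"
```

```text
[0.42608433 0.1754884  0.18403443] [-1.79990639e+02  1.05755224e-02  8.19622080e-02]
```

View pics/w15.png

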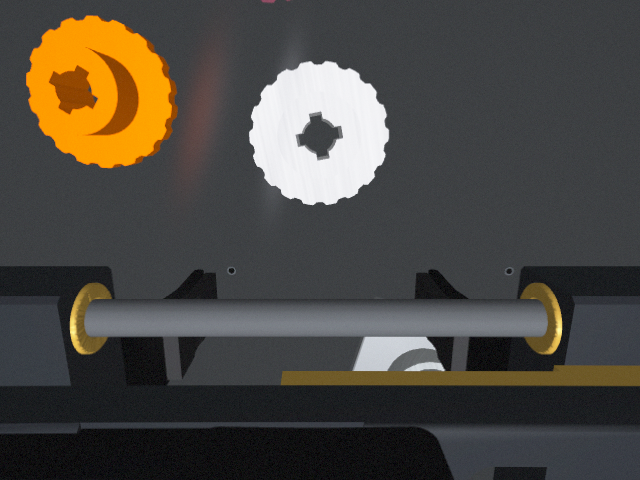

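View pics/w15c.png

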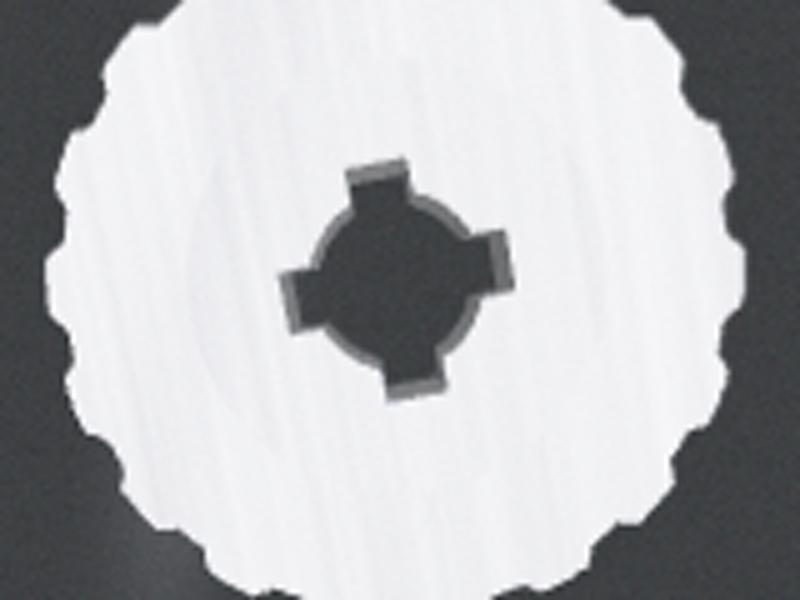

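The grey-white wheel is at (319,133) px with its slotted bore at (319,136), hub up. The orange decoy is at (100,90), the pink one off the top edge. Slot-end midpoints in the crop: (377,165), (508,260), (417,393), (287,303).

```bash
python3 -c "
from h import *
c,o=pickle.load(open('w15.pkl','rb'))
q=np.array([(376,163),(508,260),(418,396),(286,303)])/5+[240,80]-.5
P=cast(c,q,.048);m=P.mean(0);d=P-m;a=np.degrees(np.arctan2(d[:,1],d[:,0]));print(m.round(4),a.round(1),(a%90).round(1),(np.linalg.norm(d,axis=1)*1000).round(1))
im=cv2.imread('pics/w15.png');g=cv2.cvtColor(im,6)
m=(g[:260,220:]>130).astype(np.uint8);cs,_=cv2.findContours(m,0,1);k=max(cs,key=cv2.contourArea);(u,v),r=cv2.minEnclosingCircle(k);print(u+220,v,r,cast(c,[(u+220,v)],.014))
go(.427,.242,.095,0)
"
```

```text
[0.4275 0.2426 0.048 ] [ 100.5   10.6  -79.2 -169.3] [10.5 10.6 10.8 10.7] [16.3 16.  16.3 16.1]
318.5 132.5 72.41902160644531 [[0.42746881 0.24511845 0.014     ]]
t 19.88 pos [0.426  0.1756 0.184 ] yaw 0.1 q7 -23.4 F [ 0.4 -0.8 -0.4] w 0.087
MOVE cm [ 0.11 -6.64  8.9 ] turn 0.002
```

Slots at 10.6°, ribs at 63.6° (mod 90), so a world turn of -37° is needed. I'll grasp the hub at yaw 0.

Call:
carry_out --pt "0.1 -3.3 2" --pt "0.2 -6.7 5" --pt "0.2 -6.7 9" --pt "0.2 -6.7 9" --pt "0.2 -6.7 9" --turn '[0,0,0,0,0]' --gripper '[1,1,1,1,1]'

```text
time_s: 20.5
tool_pos: [0.4283, 0.2432, 0.0951]
tool_rot: [-180.0, -0.0, 0.1]
force: [-0.0, -0.1, 0.5]
grip_width: 0.0871
```

```bash
python3 -c "
from h import *
snap('w16')
go(.428,.2428,.028,0)
"
```

```text
t 20.55 pos [0.4287 0.2433 0.0956] yaw 0.11 q7 -40.9 F [-0.5 -0.  -0.1] w 0.0865
MOVE cm [-0.07  0.05  6.76] turn 0.002
```

View pics/w16.png

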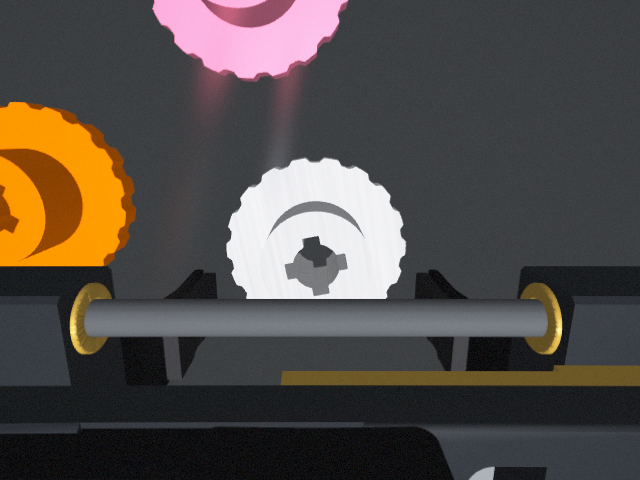

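The white wheel is centred between the fingers (bore at (316,265)). Descend and grip the hub.

Call:
carry_out --pt "0 0 2.5" --pt "0 0 5" --pt "0 0 6.7" --pt "0 0 6.7" --pt "0 0 6.7" --turn '[0,0,0,0,0]' --gripper '[1,1,1,1,0.5]' --squeeze 30

```text
time_s: 21.18
tool_pos: [0.4283, 0.2436, 0.0281]
tool_rot: [-180.0, -0.1, 0.2]
force: [0.3, 0.3, 0.1]
grip_width: 0.0822
```

Call:
carry_out --pt "0 0 0" --pt "0 0 0" --pt "0 0 0" --pt "0 0 0" --pt "0 0 0" --turn '[0,0,0,0,0]' --gripper '[0.5,0.5,0.5,0.5,0.5]'

```text
time_s: 21.8
tool_pos: [0.4279, 0.2433, 0.0274]
tool_rot: [180.0, -0.0, 0.2]
force: [0.3, -0.0, 4.5]
grip_width: 0.0592
```

Call:
carry_out --pt "0 0 -2.5" --pt "0 0 -7" --pt "0 0 -12" --pt "0 0 -13.5" --pt "0 0 -13.5" --turn '[0,0,0,0,0]' --gripper '[0.5,0.5,0.5,0.5,0.5]'

```text
time_s: 22.42
tool_pos: [0.4273, 0.2428, 0.1614]
tool_rot: [180.0, -0.0, 0.1]
force: [-0.9, 0.0, -5.0]
grip_width: 0.0592
```

```bash
python3 -c "
from h import *
c,o,im=snap('w17')
cv2.imwrite('pics/w17c.png',cv2.resize(im[200:400,200:440],(720,600),interpolation=2))
go(.5246,.0213,.162,-37)
"
```

```text
t 22.48 pos [0.4265 0.2423 0.1603] yaw 0.15 q7 -36.4 F [-0.4  0.7 -5. ] w 0.0593
MOVE cm [ 9.75 22.12 -0.17] turn 0.648
```

View pics/w17c.png

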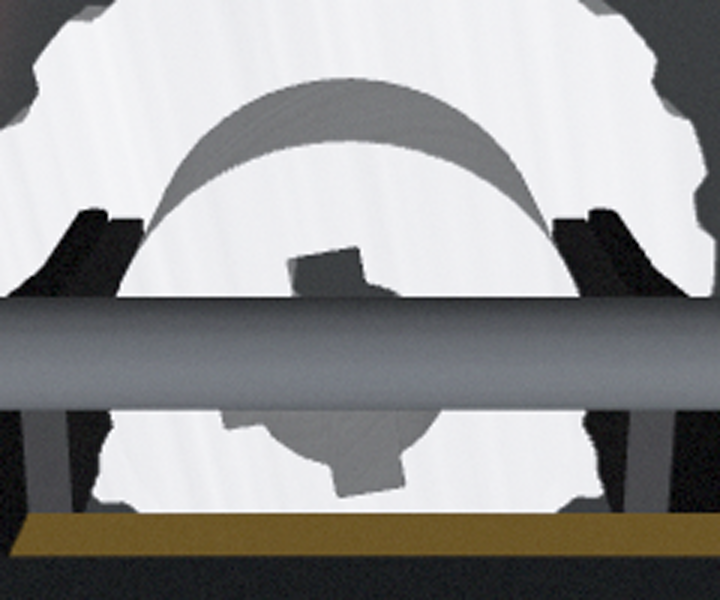

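```bash
python3 -c "
from h import *
c,o=pickle.load(open('w17.pkl','rb'));p=o['tool_pos'];print(p,o['tool_rot'])
q=np.array([(323,254),(368.5,491.5)])/3+[200,200]-.33
P=cast(c,q,p[2]+.0206);m=P.mean(0);d=P[0]-P[1];print(P,m-p,np.degrees(np.arctan2(d[1],d[0])),np.linalg.norm(d))
"
```

```text
[0.42727837 0.24275473 0.16136669] [ 1.79950911e+02 -2.31772138e-03  1.45016659e-01]
[[0.4234315  0.25798472 0.18196669]
 [0.42906749 0.22601014 0.18196669]] [-0.00102888 -0.0007573   0.0206    ] 99.99654369132222 0.03246749715358873
```

```bash
python3 -c "
from h import *
go(.5251,.0222,.150,-36.7)
"
```

```text
t 22.48 pos [0.4265 0.2423 0.1603] yaw 0.15 q7 -36.4 F [-0.4  0.7 -5. ] w 0.0593
MOVE cm [ 9.8  22.03  1.03] turn 0.643
```

Call:
carry_out --pt "2 4.4 0.2" --pt "4 8.8 0.4" --pt "6 13.2 0.6" --pt "8 17.6 0.8" --pt "9.8 22 1" --turn '[0.13,0.26,0.39,0.52,0.643]' --gripper '[0.5,0.5,0.5,0.5,0.5]'

```text
time_s: 23.1
tool_pos: [0.5248, 0.0219, 0.1488]
tool_rot: [179.8, 0.2, -36.9]
force: [-0.2, -0.0, -4.3]
grip_width: 0.0591
```

Call:
carry_out --pt "0 0 0" --pt "0 0 0" --pt "0 0 0" --pt "0 0 0" --turn '[0,0,0,0]' --gripper '[0.5,0.5,0.5,0.5]'

```text
time_s: 23.6
tool_pos: [0.5257, 0.0246, 0.1517]
tool_rot: [180.0, 0.0, -36.5]
force: [-0.6, 0.1, -4.0]
grip_width: 0.0596
```

```bash
python3 -c "
from h import *
go(.5251,.0222,.125,-36.7)
"
```

```text
t 23.6 pos [0.5257 0.0246 0.1517] yaw -36.54 q7 -47.7 F [-0.6  0.1 -4. ] w 0.0596
MOVE cm [0.1  0.23 2.67] turn 0.003
```

Call:
carry_out --pt "0.1 0.23 0.6" --pt "0.1 0.23 1.2" --pt "0.1 0.23 1.8" --pt "0.1 0.23 2.4" --pt "0.1 0.23 2.6" --turn '[0,0,0,0,0]' --gripper '[0.5,0.5,0.5,0.5,0.5]'

```text
time_s: 24.22
tool_pos: [0.5252, 0.0211, 0.1254]
tool_rot: [180.0, 0.0, -36.7]
force: [0.6, 0.2, -4.2]
grip_width: 0.0595
```

```bash
python3 -c "
from h import *
c,o,im=snap('w18')
cv2.imwrite('pics/w18c.png',cv2.resize(im[200:400,200:440],(720,600),interpolation=2))
cv2.imwrite('pics/s18.png',cv2.resize(read_camera('scene')[180:300,270:430,::-1],(800,600),interpolation=2))
go(.5251,.0222,.112,-36.7)
"
```

```text
t 24.32 pos [0.5254 0.0211 0.1257] yaw -36.66 q7 -48.4 F [-0.8 -0.4 -4.3] w 0.0595
MOVE cm [-0.09 -0.07  1.37] turn 0.001
```

View pics/w18c.png

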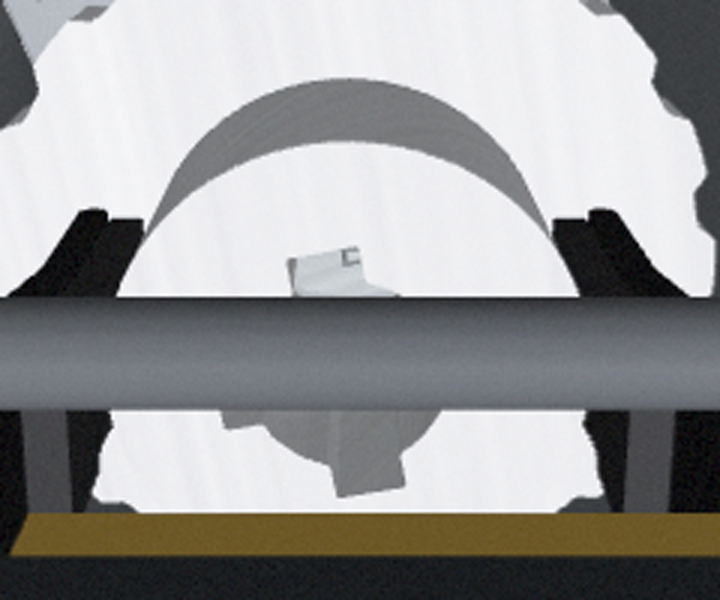

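View pics/s18.png

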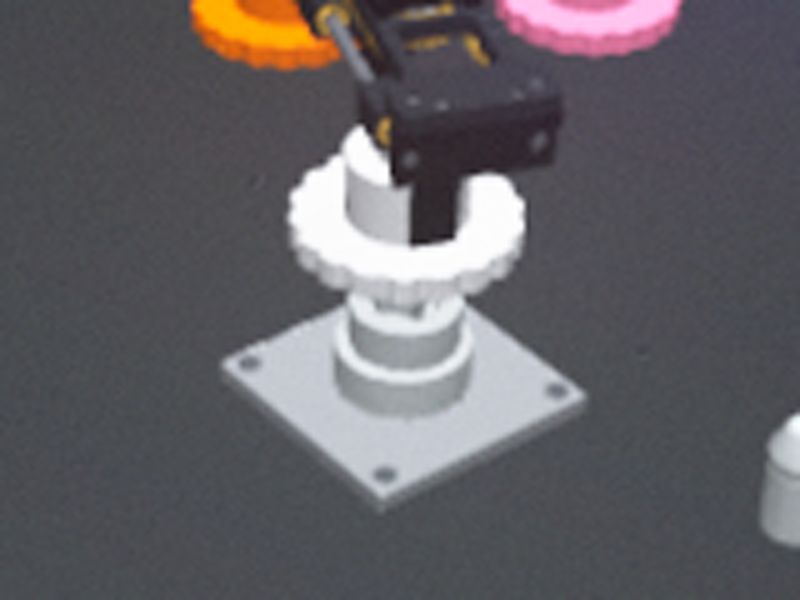

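Call:
carry_out --pt "-0.05 -0.06 0.4" --pt "-0.05 -0.06 0.8" --pt "-0.05 -0.06 1.2" --pt "-0.05 -0.06 1.6" --pt "-0.05 -0.06 1.7" --turn '[0,0,0,0,0]' --gripper '[0.5,0.5,0.5,0.5,0.5]'

```text
time_s: 24.95
tool_pos: [0.5252, 0.0218, 0.1086]
tool_rot: [180.0, 0.0, -36.7]
force: [0.1, 0.0, -4.3]
grip_width: 0.0595
```

```bash
python3 -c "
from h import *
c,o,im=snap('w19')
cv2.imwrite('pics/w19c.png',cv2.resize(im[200:400,200:440],(720,600),interpolation=2))
go(.5251,.0222,.102,-36.7)
"
```

```text
t 25.0 pos [0.5253 0.0219 0.1087] yaw -36.67 q7 -49.3 F [ 0.2 -0.2 -3.8] w 0.0593
MOVE cm [-0.04 -0.01  0.67] turn 0.001
```

View pics/w19c.png

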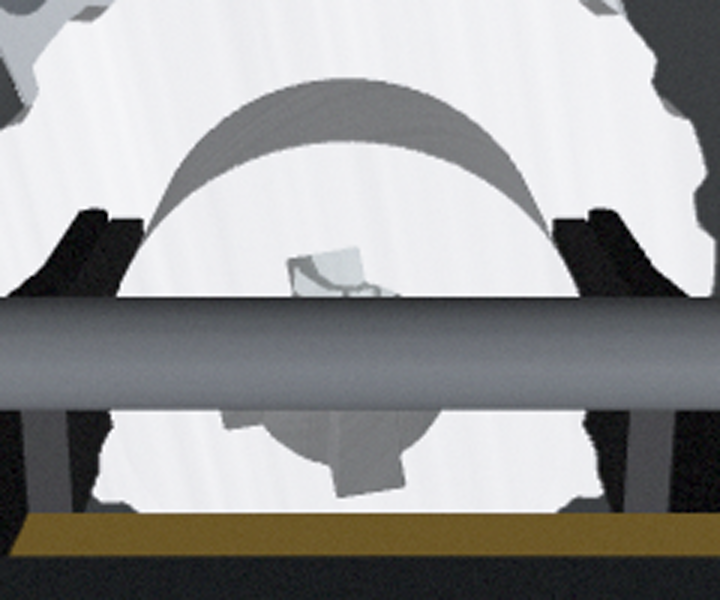

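Call:
carry_out --pt "-0.02 0 0.2" --pt "-0.02 0 0.4" --pt "-0.02 0 0.5" --pt "-0.02 0 0.6" --turn '[0,0,0,0]' --gripper '[0.5,0.5,0.5,0.5]'

```text
time_s: 25.5
tool_pos: [0.5254, 0.0219, 0.103]
tool_rot: [180.0, -0.0, -36.7]
force: [-0.4, -0.1, -4.1]
grip_width: 0.0593
```

Underside at about 75.6 mm, below the rib tops, with no contact force: the slots are over the ribs. Continue gently.

Call:
carry_out --pt "0 0 0.2" --pt "0 0 0.4" --pt "0 0 0.5" --turn '[0,0,0]' --gripper '[0.5,0.5,0.5]'

```text
time_s: 25.88
tool_pos: [0.5252, 0.022, 0.0978]
tool_rot: [180.0, 0.0, -36.7]
force: [-0.3, -0.0, -4.5]
grip_width: 0.0595
```

Call:
carry_out --pt "0 0 0.3" --pt "0 0 0.6" --pt "0 0 0.8" --pt "0 0 0.95" --pt "0 0 1" --turn '[0,0,0,0,0]' --gripper '[0.5,0.5,0.5,0.5,0.5]'

```text
time_s: 26.5
tool_pos: [0.5253, 0.022, 0.0879]
tool_rot: [180.0, 0.0, -36.7]
force: [-0.2, 0.3, -3.4]
grip_width: 0.0594
```

Call:
carry_out --pt "0 0 0" --pt "0 0 0" --turn '[0,0]' --gripper '[0.5,0.5]'

```text
time_s: 26.75
tool_pos: [0.5254, 0.022, 0.0881]
tool_rot: [-180.0, -0.0, -36.7]
force: [-0.4, 0.5, -4.3]
grip_width: 0.0592
```

The underside is within 1 mm of home. Release.

Call:
carry_out --pt "0 0 0" --pt "0 0 0" --pt "0 0 0" --pt "0 0 0" --pt "0 0 0" --turn '[0,0,0,0,0]' --gripper '[1,1,1,1,1]'

```text
time_s: 27.38
tool_pos: [0.5254, 0.022, 0.0881]
tool_rot: [-180.0, -0.0, -36.7]
force: [-0.4, -0.2, 0.0]
grip_width: 0.0864
```

Call:
carry_out --pt "0 0 -1" --pt "0 0 -4" --pt "0 0 -8" --pt "0 0 -13" --pt "0 0 -13" --turn '[0,0,0,0,0]' --gripper '[1,1,1,1,1]'

```text
time_s: 28.0
tool_pos: [0.5281, 0.0225, 0.223]
tool_rot: [-179.7, -0.4, -36.7]
force: [0.1, 0.3, 0.0]
grip_width: 0.0865
```

Call:
carry_out --pt "0 5 0" --pt "0 9 0" --pt "0 9 0" --pt "0 9 0" --pt "0 9 0" --turn '[0,0,0,0,0]' --gripper '[1,1,1,1,1]'

```text
time_s: 28.62
tool_pos: [0.472, -0.049, 0.2179]
tool_rot: [-180.0, 0.0, -36.5]
force: [-0.2, -0.4, 0.1]
grip_width: 0.0873
```

```bash
python3 -c "
from h import *
c,o,im=snap('w20');print(o['tool_pos'],o['force'],o['grip_width'])
t=read_camera('scene')[:,:,::-1]
cv2.imwrite('pics/s20.png',cv2.resize(t[180:300,270:430],(800,600),interpolation=2))
cv2.imwrite('pics/t20.png',read_camera('top')[:,:,::-1])
c=get_calibration('scene')
print('home hub-top, flange rim expect',(proj(c,[[.5246,.0216,.108],[.5246,.0216,.060]])-[270,180])*5)
"
```

```text
[ 0.47202449 -0.04895113  0.21794932] [-0.22542583 -0.43696478  0.10766216] 0.08729917382971802
home hub-top, flange rim expect [[407.74893711 212.58854941]
 [404.81525127 294.11812127]]
```

View pics/s20.png

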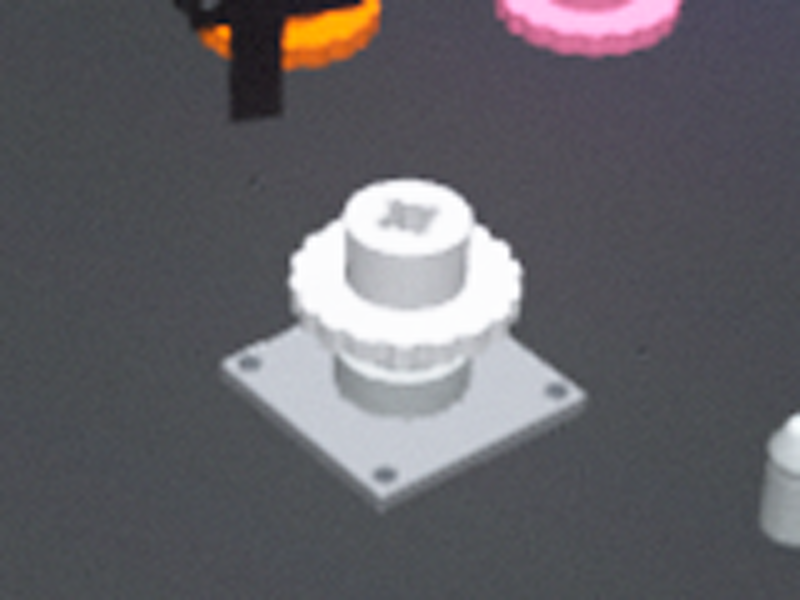

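View pics/w20.png

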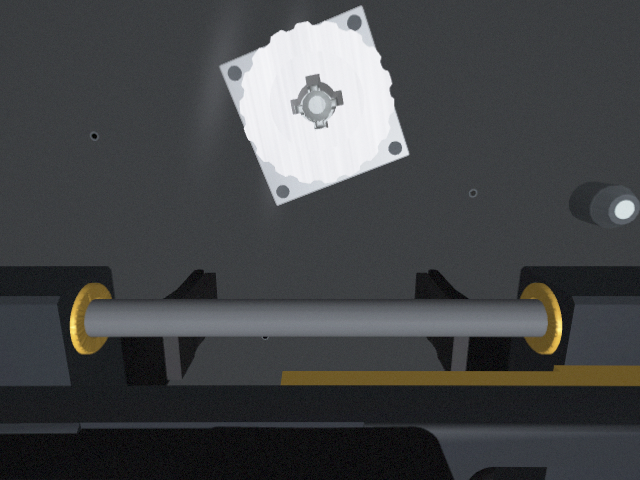

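View pics/t20.png

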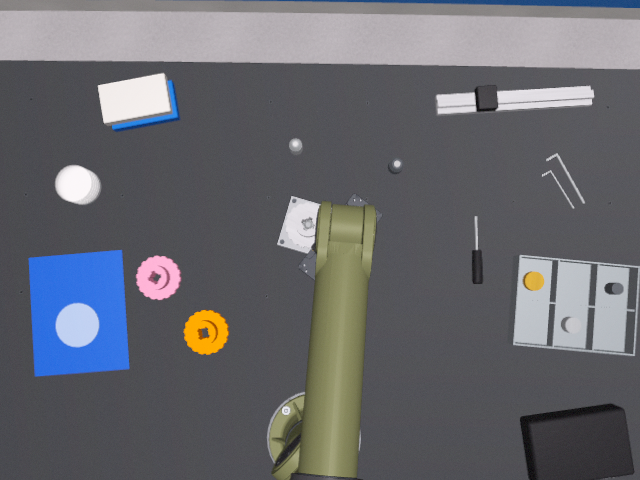

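The hub top at (408,216) in the crop matches the home prediction (408,213); resting on the rib tops it would be about 29 px higher. The wheel is level, and the lenses (296,146) and (397,166) and the screwdriver (477,250) are unmoved in the top view.

```bash
python3 -c "
from cell import sign_off
print(sign_off())"
```

```text
the job is handed in; nothing more can be done
None
```

The turret spindle is rebuilt and handed in after about 29 s of robot time; sign-off reported no verdict. The wide spacer went on first, then the narrow spacer, then the grey-white wheel with its hub up.

- **Wheel alignment:** I did not turn the wheel while pressing, as the task described. I measured the ribs at about 63.6° and the slots at about 10.6° in the wrist images, and turned the wheel -37° before lowering. It slid over the ribs with no contact force.
- **Wheel height:** I released it about 1 mm above home. In the last scene picture the hub top lies within about 3 enlarged pixels (about 2 mm) of where it should be when home, and the wheel looks level and centred.
- **Spacers:** Both looked flat and centred on the spindle in the scene picture taken after each release.
- **Hands off:** The gripper is open and clear, and the force reading is about zero.
- **Bystanders:** In the last top view the lens barrels, the screwdriver and the orange and pink look-alikes are where they started.
- **Disagreement:** The top camera read y about 4 mm lower than the wrist camera. I went by the wrist camera, which agreed with the scene camera and with how the parts fitted.

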